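# Stopper the guest-room carafes on the hall shelf

## Robot

A 6-joint arm with a two-finger parallel gripper is mounted at the origin on the work surface. World frame = base frame: x ahead of the robot, y to its left, z up, the work surface at z = 0. Lengths are in m, angles in rad, forces in N, time in s.
With the tool pointing down it reaches from about 0.35 to 0.975 m from the base axis. Payload 4.9 kg.
Tool frame: the origin (TCP) lies midway between the tips of the shut fingers; the grasp point (between the pads) lies 19 mm behind it (robot.pinch_z is the distance from the TCP to the grasp point, in m); z points along the fingers, y is the line along which they close (so a half turn about z gives the same grasp; the last joint's range is limited). The gripper opens to 85 mm and grips with 20 to 120 N. Pads are 22 mm wide; open, the fingers measure 114 mm over their backs; the gripper's body (76 mm by 85 mm) begins 54 mm behind the grasp point. The pads swing forward as they close: fully open they stand 13 mm farther back than shut.
Start: joints at [1.017, 0.053, 1.613, -0, 1.476, -0.119], TCP at [0.263, 0.567, 0.231] pointing down, gripper open.
Joint ranges: [-3.01, 3.01], [-1.01, 2.22], [0.06, 2.58], [-1.02, 4.17], [0.09, 2.62], [-3.14, 3.14]. Speed limits (rad/s): [2.57, 2.57, 3.14, 3.14, 3.14, 3.14].

## Interface

Orientations are given as a 3x3 rotation matrix whose columns are the frame's x, y, z axes.
In Python, from workcell import telemetry, cams, finish_job, robot gives the robot as it stands.
- The arm moves only by the shell command python3 -m creep 'ROWS' [FORCE]. ROWS is JSON, a list of rows, each a list of 7 numbers: the shift along the tool's x, y, z scaled (see below), then the turn, a rotation vector about the tool's x, y, z scaled (see below), then the opening, from 0 (shut) to 1 (fully open). A call has 1 to 5 rows; each row shifts and turns the commanded pose from where the row before left it, along the tool's axes as they then stand; what a row does not reach is not made up. The controller multiplies each number of a shift by 0.03 m and each number of a turn by 6 degrees. A row lasts 1/12 s, in which the tool goes at most 41.7 mm and 7.16 degrees, less where a joint would pass 70% of its speed; a pose out of reach is approached as far as the arm can. A call with a number of a shift or a turn outside -1 to 1 is refused whole. A call with a gripper value outside its range is refused whole. The fingers move at their own pace and stop on an object; FORCE is the grip in N (left out, the last holds). Time passes only in rows, so rows that do not move let the fingers close. It gives the time, the measured TCP pose, the force, the opening and the grip force at its end, in the units of the state.
- telemetry.get_obs(): the state, without advancing time (a new reading comes with each control period).
- cams.snapshot(name): name is "scene" or "side" or "wrist"; returns a dict with "image" (400x640x3 uint8, red, green, blue), "depth" (400x640 float32, m along the optical axis (not along the pixel's ray), 0 where there is no reading), "fov_y" (degrees; the focal length in pixels is half the picture's height over the tangent of half this angle, whatever the lens; pixels are square), "cx", "cy" (the principal point, pixels), "R" (3x3) and "t" (3): a world point X has camera coordinates R X + t. Camera axes: x right, y down, z forward; pixel columns grow to the right and rows downward; lengths in m; the calibration is good to about 2 mm. A picture is of the moment at which its call begins.
- finish_job(): hands the job in; it is judged then, once.
The state is a dict: "t": time; "joint_pos": joint angles; "qd": joint speeds; "effort": joint torques, N m; "tcp_pos": TCP position; "tcp_rot": TCP orientation; "wrist_force": force on the tool from outside, world axes, zero at the start; "ft_torque": the same for the moment, N m; "opening": finger opening in m; "grip_force": force on a finger pad.
Only numpy, scipy, OpenCV 4.12 (cv2) and the standard library are available. Lean on these libraries where they do the work, as an engineer would, in place of code of your own. Each camera call takes 0.05 s, during which the arm holds its last target. There are 200 camera calls.

## Task

The guest-room carafes stand open on the hall shelf, and their stoppers on the blue mat have got mixed up with fatter ones from other bottles. Find by trying, without forcing, which stoppers fit, and set one fully home in every carafe; put all the stoppers that are left over, too fat or spare, in the slate-grey tray. Keep the carafes standing upright on the shelf, and leave the bell, the carabiner and the upturned jar where they are.

Things in the scene. Friction and masses are not known exactly. Their poses are not given: they have to be found in the camera images.
- carafe_a: open round carafe, green glass, loose, 0.45 kg: 84 mm wide, 165 mm to the rim; above 70 mm it narrows to an upright neck, 52 mm outside, straight bore 42 mm wide, over 45 mm deep. Origin: centre of its underside; z: up its axis. A stopper fully home rests its head on the rim: its origin is then 127 mm above the carafe's. Maybe absent
- carafe_b: open round carafe, green glass, loose, 0.45 kg: 84 mm wide, 165 mm to the rim; above 70 mm it narrows to an upright neck, 52 mm outside, straight bore 42 mm wide, over 45 mm deep. Origin: centre of its underside; z: up its axis. A stopper fully home rests its head on the rim: its origin is then 127 mm above the carafe's. Maybe absent
- carafe_c: open round carafe, green glass, loose, 0.45 kg: 84 mm wide, 165 mm to the rim; above 70 mm it narrows to an upright neck, 52 mm outside, straight bore 42 mm wide, over 45 mm deep. Origin: centre of its underside; z: up its axis. A stopper fully home rests its head on the rim: its origin is then 127 mm above the carafe's. Maybe absent
- stopper_1: stopper, 66 mm tall, 50 g, upright at the start: tapered cork shank 38 mm long under a wooden head 54 mm wide, straight-sided from z = 38 to 56 mm, domed above. Origin: centre of the shank's small lower end; z: up its axis. The shank is slim (36 to 39.5 mm, enters a carafe up to the head) or fat (45 to 48.5 mm, does not enter at all); heads are all alike; the name does not tell which. Maybe absent
- stopper_2: stopper, 66 mm tall, 50 g, upright at the start: tapered cork shank 38 mm long under a wooden head 54 mm wide, straight-sided from z = 38 to 56 mm, domed above. Origin: centre of the shank's small lower end; z: up its axis. The shank is slim (36 to 39.5 mm, enters a carafe up to the head) or fat (45 to 48.5 mm, does not enter at all); heads are all alike; the name does not tell which. Maybe absent
- stopper_3: stopper, 66 mm tall, 50 g, upright at the start: tapered cork shank 38 mm long under a wooden head 54 mm wide, straight-sided from z = 38 to 56 mm, domed above. Origin: centre of the shank's small lower end; z: up its axis. The shank is slim (36 to 39.5 mm, enters a carafe up to the head) or fat (45 to 48.5 mm, does not enter at all); heads are all alike; the name does not tell which. Maybe absent
- stopper_4: stopper, 66 mm tall, 50 g, upright at the start: tapered cork shank 38 mm long under a wooden head 54 mm wide, straight-sided from z = 38 to 56 mm, domed above. Origin: centre of the shank's small lower end; z: up its axis. The shank is slim (36 to 39.5 mm, enters a carafe up to the head) or fat (45 to 48.5 mm, does not enter at all); heads are all alike; the name does not tell which. Maybe absent
- stopper_5: stopper, 66 mm tall, 50 g, upright at the start: tapered cork shank 38 mm long under a wooden head 54 mm wide, straight-sided from z = 38 to 56 mm, domed above. Origin: centre of the shank's small lower end; z: up its axis. The shank is slim (36 to 39.5 mm, enters a carafe up to the head) or fat (45 to 48.5 mm, does not enter at all); heads are all alike; the name does not tell which. Maybe absent
- stopper_6: stopper, 66 mm tall, 50 g, upright at the start: tapered cork shank 38 mm long under a wooden head 54 mm wide, straight-sided from z = 38 to 56 mm, domed above. Origin: centre of the shank's small lower end; z: up its axis. The shank is slim (36 to 39.5 mm, enters a carafe up to the head) or fat (45 to 48.5 mm, does not enter at all); heads are all alike; the name does not tell which. Maybe absent
- tray: slate-grey ceramic tray, fixed to the shelf, 260 mm along its x, 190 mm along its y, rim 24 mm high, walls 8 mm thick, inner floor 8 mm above the shelf. Origin: centre of its underside. It stands empty to one side of the carafes, left or right
- mat: flat blue mat, fixed, 290 x 180 mm, 4 mm thick, on which the stoppers stand at the start, their axes at least 85 mm apart. Origin: centre of its underside. It lies on the other side of the carafes
- bell: bystander: round stainless steel counter bell on a black foot, 76 mm in diameter, 60 mm tall, beyond the carafes. Origin: centre of its underside
- jar: bystander: upturned clear glass jar, 78 mm in diameter, 100 mm tall, beyond the carafes. Origin: centre of its underside
- carabiner: bystander: blue plastic carabiner, 80 x 50 mm, 10 mm thick, lying flat between the carafes and the robot. Origin: its middle, on the shelf

How it is judged:
By the outcome, as a careful person would: the job done as asked, in the order asked, and still so for the second after the job is handed in, with the robot touching nothing.
Of carafe_a, carafe_b, carafe_c only 2 to 3 are there at a start; the rules pass over those that are not, and their reading is None.
Of stopper_1, stopper_2, stopper_3, stopper_4, stopper_5, stopper_6 only 5 to 6 are there at a start; the rules pass over those that are not, and their reading is None.
At some moment in a run one of carafe_a, carafe_b, carafe_c may be knocked a few centimetres aside while the robot is not near it.
It also fails if it takes over 210 s, if anything falls off the work surface, if the arm or the gripper's body presses on something with over 40 N, if the wrist force passes 120 N, or if a joint passes its speed limit or range.

## Working session

There is one attempt and no reset: what is moved stays moved. The work goes in short steps, Python scripts to look and compute and a shell command to move; the robot and the scene stay as the last step left them, time stands still between calls to the robot, and variables do not carry over. Pictures are saved under pics/ and viewed, at most 14 in all, crops included, and the job is handed in when it is done.

```bash
mkdir -p pics; ls
python3 - <<'E'
from workcell import telemetry,cams,robot
import cv2,numpy as np
o=telemetry.get_obs();print(o['t'],o['tcp_pos'],np.round(o['tcp_rot'],3).tolist(),o['opening'])
for n in ['scene','side']:
    s=cams.snapshot(n);cv2.imwrite(f'pics/{n}0.png',s['image'][...,::-1]);np.savez(f'pics/{n}0.npz',**s)
    print(n,s['fov_y'],s['cx'],s['cy'],np.round(s['R'],3).tolist(),s['t'])
E
```

```text
pics
0.0 [0.26295515 0.5663052  0.23006423] [[-0.907, 0.421, -0.001], [0.421, 0.907, -0.002], [0.0, -0.002, -1.0]] 0.0855530988814356
scene 42.499249136802526 321.13282515592664 198.7377145032308 [[0.721, 0.693, 0.012], [0.591, -0.606, -0.532], [-0.361, 0.391, -0.847]] [-0.39574792 -0.31594113  1.52557653]
side 52.21686136909152 324.752545992599 201.41012402724272 [[-0.927, -0.374, -0.014], [-0.262, 0.674, -0.69], [0.268, -0.637, -0.723]] [0.53358916 0.19402723 0.82800079]
```

View pics/scene0.png

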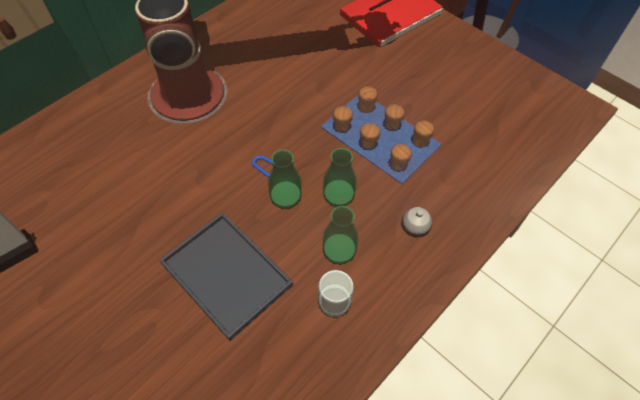

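View pics/side0.png

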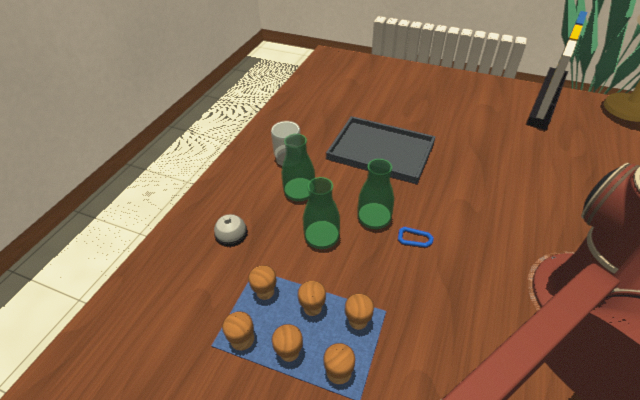

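The scene shows three carafes (scene px about (283,180), (341,178), (341,235)), six stoppers on the mat (368–424, 90–157), the tray at (226,273), the bell at (417,221), the jar at (336,293) and the carabiner at (263,167). I'll measure them from both views.

```bash
cat > h.py <<'E'
import numpy as np,cv2
from workcell import telemetry,cams
from scipy.optimize import least_squares
def K(s):
    f=s['image'].shape[0]/2/np.tan(np.radians(float(s['fov_y']))/2);return f,float(s['cx']),float(s['cy'])
def cloud(s):
    f,cx,cy=K(s);v,u=np.mgrid[:400,:640];d=s['depth']
    return (np.stack([(u-cx)/f*d,(v-cy)/f*d,d],-1)-s['t'])@s['R']
def onplane(s,uv,z):
    f,cx,cy=K(s);r=np.c_[(np.atleast_2d(uv)-[cx,cy])/f,np.ones(len(np.atleast_2d(uv)))]@s['R']
    c=-s['R'].T@s['t'];return c+r*((z-c[2])/r[:,2])[:,None]
def circ(p,r=None):
    m=p.mean(0)
    if r: q=least_squares(lambda q:np.hypot(*(p-q[:2]).T)-r,m,loss='soft_l1',f_scale=.001).x;return *q,r
    return least_squares(lambda q:np.hypot(*(p-q[:2]).T)-q[2],[*m,.025],loss='soft_l1',f_scale=.001).x
def comps(m,a=40):
    n,l,st,c=cv2.connectedComponentsWithStats(m.astype(np.uint8));return [(l==i,c[i],st[i,4]) for i in range(1,n) if st[i,4]>a]
def tri(s1,p1,s2,p2):
    A=[]
    b=[]
    for s,p in((s1,p1),(s2,p2)):
        c=onplane(s,p,0.)[0];o=-s['R'].T@s['t'];d=(c-o)/np.linalg.norm(c-o);M=np.eye(3)-np.outer(d,d);A.append(M);b.append(M@o)
    x=np.linalg.lstsq(np.vstack(A),np.hstack(b),rcond=None)[0];return x
E
python3 - <<'E'
from h import *
for n in ['scene','side']:
    s=dict(np.load(f'pics/{n}0.npz'));P=cloud(s);hsv=cv2.cvtColor(s['image'],cv2.COLOR_RGB2HSV);h,S,V=cv2.split(hsv)
    ok=s['depth']>0
    xy=(P[...,0]>.2)&(P[...,0]<1.1)&(abs(P[...,1])<.7)
    m=ok&xy&(P[...,2]>.03)&(P[...,2]<.5)
    print(n)
    for c,ce,a in comps(m,30):
        q=P[c];z=q[:,2].max();t=q[q[:,2]>z-.008]
        print(ce.round(),a,'zmax',z.round(4),'top mean',t.mean(0).round(4), 'hue',np.median(h[c]))
    mat=ok&xy&(h>105)&(h<125)&(S>80)&(P[...,2]<.02)
    for c,ce,a in comps(mat,100):
        print('blue',a,cv2.minAreaRect(P[c][:,:2].astype(np.float32)),np.median(P[c][:,2]))
    tr=ok&xy&(S<60)&(V<110)&(P[...,2]<.04)
    for c,ce,a in comps(tr,1500):
        print('grey',a,cv2.minAreaRect(P[c][:,:2].astype(np.float32)),np.median(P[c][:,2]))
E
```

```text
scene
[368.  96.] 320 zmax 0.073 top mean [0.4204 0.3243 0.0679] hue 12.0
[394. 113.] 320 zmax 0.0737 top mean [0.5175 0.3226 0.0685] hue 12.0
[343. 115.] 317 zmax 0.0744 top mean [0.4193 0.2201 0.069 ] hue 13.0
[424. 130.] 356 zmax 0.0751 top mean [0.6105 0.3355 0.0694] hue 13.0
[370. 133.] 337 zmax 0.075 top mean [0.5133 0.2251 0.0693] hue 13.0
[401. 154.] 354 zmax 0.0736 top mean [0.6179 0.2284 0.0684] hue 13.0
[284. 178.] 1397 zmax 0.1699 top mean [ 0.471  -0.0517  0.1645] hue 48.0
[340. 176.] 1377 zmax 0.1686 top mean [0.5656 0.0475 0.1642] hue 48.0
[341. 234.] 1482 zmax 0.1691 top mean [ 0.6755 -0.0672  0.1642] hue 43.0
[418. 218.] 461 zmax 0.066 top mean [0.765  0.1194 0.0607] hue 19.0
[335. 292.] 1300 zmax 0.1056 top mean [ 0.7594 -0.1754  0.1008] hue 27.0
blue 2246 ((0.5149707794189453, 0.27254974842071533), (0.28517186641693115, 0.1751748025417328), 2.4883790016174316) 0.003705709543603209
blue 148 ((0.35902997851371765, -0.024795271456241608), (0.06961654126644135, 0.04456432908773422), 3.838369846343994) 0.00802732140584676
blue 116 ((0.6427256464958191, 0.199233010411262
[... 702 characters left out ...]
.0673] hue 15.0
[287. 341.] 838 zmax 0.0714 top mean [0.5136 0.3294 0.0668] hue 15.0
[339. 360.] 917 zmax 0.0718 top mean [0.4166 0.3287 0.067 ] hue 15.0
[572. 379.] 939 zmax 0.5 top mean [0.2265 0.4592 0.4963] hue 5.0
[519. 387.] 49 zmax 0.4999 top mean [0.2563 0.4776 0.4989] hue 8.0
blue 327 ((0.36101770401000977, -0.021415237337350845), (0.07733593136072159, 0.05129734426736832), 9.1447172164917) 0.007710200580194807
blue 8097 ((0.5139598846435547, 0.27604949474334717), (0.28923067450523376, 0.18164953589439392), 1.8206411600112915) 0.0033900585545233635
grey 4190 ((0.5248335003852844, -0.2989444434642792), (0.19483055174350739, 0.25899946689605713), 87.9794692993164) 0.007322704152070194
```

```bash
python3 -m creep '[[0,0,-0.66,0,0,-0.83,1],[0,0,-0.66,0,0,-0.83,1],[0,0,-0.66,0,0,-0.83,1],[0,0,-0.66,0,0,-0.83,1],[0,0,-0.66,0,0,-0.83,1]]' 40
python3 -m creep '[[-0.84,-0.9,0,0,0,0,1],[-0.84,-0.9,0,0,0,0,1],[-0.84,-0.9,0,0,0,0,1],[-0.84,-0.9,0,0,0,0,1],[-0.84,-0.9,0,0,0,0,1]]' >/dev/null
python3 -m creep '[[-0.84,-0.9,0,0,0,0,1],[-0.84,-0.9,0,0,0,0,1],[-0.84,-0.9,0,0,0,0,1],[-0.84,-0.9,0,0,0,0,1],[-0.84,-0.9,0,0,0,0,1]]' >/dev/null
python3 -m creep '[[0,0,0,0,0,0,1],[0,0,0,0,0,0,1]]'
python3 - <<'E'
from h import *
s=cams.snapshot('wrist');cv2.imwrite('pics/w1.png',s['image'][...,::-1]);np.savez('pics/w1.npz',**s)
print(s['fov_y'],-s['R'].T@s['t'],s['R'].round(3))
E
```

```text
t: 0.52
tcp_pos: [0.2631, 0.5665, 0.3304]
tcp_rot: [[-1.0, -0.004, -0.001], [-0.004, 1.0, -0.001], [0.001, -0.001, -1.0]]
wrist_force: [-0.4, 0.2, 0.8]
opening: 0.0855
grip_force: 0.0
t: 1.52
tcp_pos: [0.516, 0.2952, 0.3294]
tcp_rot: [[-1.0, 0.004, -0.002], [0.004, 1.0, -0.0], [0.002, -0.0, -1.0]]
wrist_force: [-1.1, 0.2, -0.7]
opening: 0.0853
grip_force: 0.0
71.83244246824725 [0.44108022 0.29531394 0.4714164 ] [[ 0.004  1.     0.   ]
 [ 0.956 -0.004  0.293]
 [ 0.293 -0.001 -0.956]]
```

View pics/w1.png

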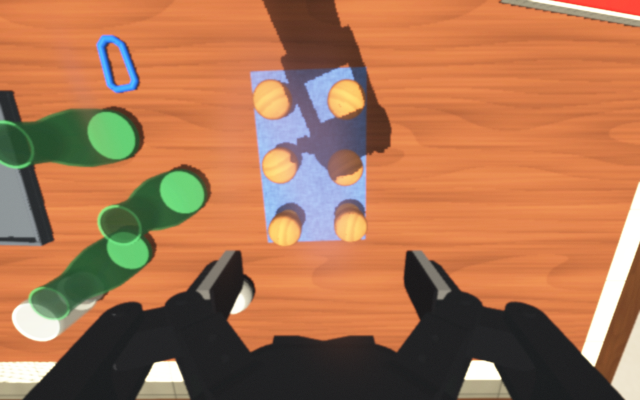

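The wrist view shows all six heads on the mat ((271,99), (345,98), (279,165), (346,168), (285,230), (350,226)). The carafe rims are at the left, at (12,145), (120,224) and (50,300).

```bash
cat >> h.py <<'E'
def heads(s,zlo=.045,zhi=.09,box=None,amin=60):
    P=cloud(s);m=(s['depth']>0)&(P[...,2]>zlo)&(P[...,2]<zhi);S=cv2.cvtColor(s['image'],cv2.COLOR_RGB2HSV)
    m&=(S[...,0]>5)&(S[...,0]<25)&(S[...,1]>70)
    if box: m&=(P[...,0]>box[0])&(P[...,0]<box[1])&(P[...,1]>box[2])&(P[...,1]<box[3])
    R=[]
    for c,ce,a in comps(m,amin):
        q=P[c];z=np.percentile(q[:,2],98);t=q[q[:,2]>z-.006];R.append([*(t[:,:2].max(0)+t[:,:2].min(0))/2,z,*np.median(t,0)[:2],*ce])
    return np.array(R)
def rims(s,zt=.165,box=None):
    "rim points: glass pixels with depth height near zt"
    P=cloud(s);m=(s['depth']>0)&(abs(P[...,2]-zt)<.006)
    if box: m&=(P[...,0]>box[0])&(P[...,0]<box[1])&(P[...,1]>box[2])&(P[...,1]<box[3])
    m=cv2.dilate(m.astype(np.uint8),np.ones((5,5)))>0
    R=[]
    for c,ce,a in comps(m,60):
        q=P[c&(s['depth']>0)];q=q[abs(q[:,2]-zt)<.006]
        mid=(q[:,:2].max(0)+q[:,:2].min(0))/2
        R.append([*circ(q[:,:2],.0245),*mid,len(q),np.median(q[:,2])])
    return np.array(R)
E
python3 - <<'E'
from h import *
np.set_printoptions(suppress=True,precision=4,linewidth=150)
w=dict(np.load('pics/w1.npz'));B=(.37,.67,.18,.38);C=(.4,.74,-.14,.12)
for n in ['w1','scene0','side0']:
    s=dict(np.load(f'pics/{n}.npz'));print(n);print(heads(s,box=B));print(rims(s,box=C))
E
```

```text
w1
[[  0.4165   0.2225   0.0699   0.4169   0.2233 271.4003  99.1934]
 [  0.4176   0.3277   0.0698   0.4173   0.3274 346.3152  98.9284]
 [  0.5097   0.2302   0.0698   0.5097   0.2296 278.6115 165.4372]
 [  0.5146   0.3326   0.07     0.5136   0.3314 348.3356 167.703 ]
 [  0.6075   0.3381   0.0698   0.6067   0.3382 350.6333 224.8943]
 [  0.6156   0.232    0.0695   0.6136   0.2327 284.3984 229.1185]]
[[  0.4679  -0.0476   0.0245   0.468   -0.0443 522.       0.1632]
 [  0.5631   0.0523   0.0245   0.5631   0.0515 586.       0.1635]
 [  0.6729  -0.0646   0.0245   0.6728  -0.0654 555.       0.1629]]
scene0
[[  0.4217   0.3258   0.072    0.4205   0.3234 367.8986  94.587 ]
 [  0.5164   0.3243   0.0714   0.5175   0.3225 394.5876 112.7663]
 [  0.419    0.2187   0.0723   0.4188   0.2198 342.3118 114.7742]
 [  0.6105   0.3345   0.0726   0.6112   0.3357 423.859  129.2917]
 [  0.5133   0.2257   0.0718   0.5141   0.2256 369.5897 132.1241]
 [  0.6182   0.2267   0.072    0.6178   0.2278 400.6323 153.4387]]
[[  0.4705  -0.0511   0.0245   0.4699  -0.0503 126.       0.1636]
 [  0.5654   0.0487   0.0245   0.5657   0.05   133.       0.1633]
 [  0.6755  -0.0678   0.0245   0.6753  -0.0674 143.       0.1636]]
side0
[[  0.6155   0.2326   0.0702   0.6142   0.2332 261.904  278.6364]
 [  0.5105   0.2287   0.0701   0.5089   0.2304 311.3773 294.6988]
 [  0.4169   0.224    0.0699   0.4162   0.2246 358.8466 308.2229]
 [  0.6074   0.338    0.0704   0.6065   0.3397 237.4152 326.7717]
 [  0.5142   0.3284   0.0702   0.5135   0.3293 286.8107 340.1512]
 [  0.4162   0.3284   0.0704   0.4166   0.3292 338.8789 360.0687]]
[[  0.6728  -0.0655   0.0245   0.6733  -0.0666 124.       0.1629]
 [  0.4678  -0.0481   0.0245   0.468   -0.0497 148.       0.1628]
 [  0.5631   0.0515   0.0245   0.5635   0.0505 164.       0.1631]]
```

Run:
```python
import cv2
i=cv2.imread('pics/side0.png')[255:395,205:395];cv2.imwrite('pics/c1.png',cv2.resize(i,None,fx=4,fy=4,interpolation=2))
```

```text
(no output)
```

View pics/c1.png

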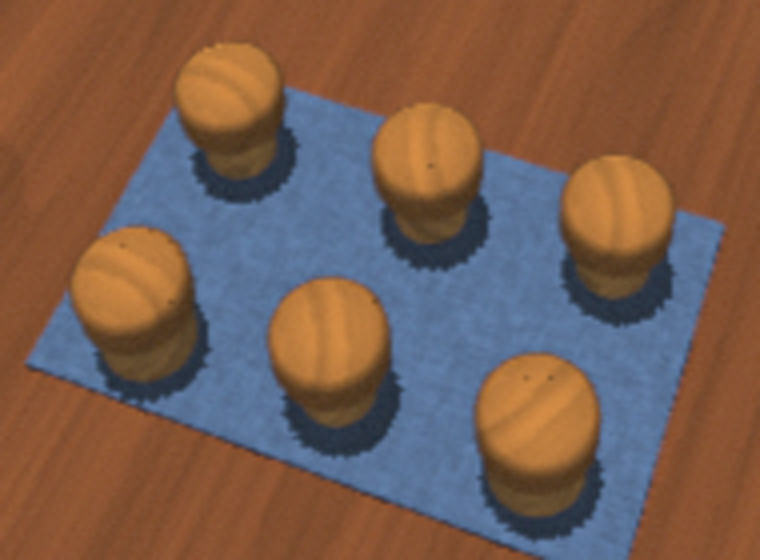

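The view suggests slim shanks on S6, S3, S1 and possibly S4, with S5 and S2 looking fatter. Starting with S3.

```bash
python3 -m creep '[[0.04,-0.436,0.8,0,0,0,1],[0.04,-0.436,0.8,0,0,0,1],[0.04,-0.436,0.8,0,0,0,1],[0.04,-0.436,0.8,0,0,0,1],[0.04,-0.436,0.8,0,0,0,1]]' >/dev/null
python3 -m creep '[[0,0,0.8,0,0,0,1],[0,0,0.8,0,0,0,1],[0,0,0.8,0,0,0,1],[0,0,0.8,0,0,0,1],[0,0,0,0,0,0,1]]'
```

```text
t: 2.4
tcp_pos: [0.5045, 0.2315, 0.1084]
tcp_rot: [[-1.0, -0.002, -0.01], [-0.002, 1.0, -0.003], [0.01, -0.003, -1.0]]
wrist_force: [-1.4, -0.2, 0.3]
opening: 0.0857
grip_force: 0.0
```

```bash
cat > to.py <<'E'
import sys,numpy as np
from workcell import telemetry
from scipy.spatial.transform import Rotation as Rn
o=telemetry.get_obs();R=np.array(o['tcp_rot']);g=np.array(list(map(float,sys.argv[1:4])))
w=Rn.from_matrix(R.T@np.diag([-1.,1,-1])).as_rotvec()
print('need units',(R.T@(g-o['tcp_pos'])/.03).round(2),'turn',(np.degrees(w)/6).round(2),'F',np.round(o['wrist_force'],1),'tcp',np.round(o['tcp_pos'],4),'t',round(o['t'],1))
E
python3 to.py .510 .2298 .033
```

```text
need units [-0.21 -0.05  2.51] turn [-0.03 -0.1   0.02] F [-1.4 -0.2  0.3] tcp [0.5045 0.2315 0.1084] t 2.4
```

```bash
python3 -m creep '[[-0.21,-0.05,0.5,-0.03,-0.1,0.02,1],[0,0,0.7,0,0,0,1],[0,0,0.7,0,0,0,1],[0,0,0.6,0,0,0,1],[0,0,0,0,0,0,1]]' |head -2
python3 to.py .510 .2298 .033
python3 -m creep '[[0,0,0,0,0,0,0],[0,0,0,0,0,0,0],[0,0,0,0,0,0,0],[0,0,0,0,0,0,0],[0,0,0,0,0,0,0]]' 40|tail -3
```

```text
t: 2.82
tcp_pos: [0.5133, 0.2303, 0.0366]
need units [ 0.11 -0.02  0.12] turn [ 0.01  0.04 -0.01] F [-0.4  0.1 -0.2] tcp [0.5133 0.2303 0.0366] t 2.8
wrist_force: [-0.6, 0.3, 6.5]
opening: 0.0523
grip_force: 41.9
```

```bash
python3 -m creep '[[0,0,-0.5,0,0,0,0],[0,0,-0.8,0,0,0,0],[0,0,-0.9,0,0,0,0],[0,0,-0.9,0,0,0,0],[0,0,-0.9,0,0,0,0]]' |head -2
python3 -m creep '[[0,0,-0.9,0,0,0,0],[0,0,-0.9,0,0,0,0],[0,0,-0.9,0,0,0,0],[-0.4,-0.5,-0.5,0,0,0,0],[-0.3,-0.8,0,0,0,0,0]]' >/dev/null
python3 -m creep '[[-0.4,-0.8,0,0,0,0,0],[-0.4,-0.8,0,0,0,0,0],[0,-0.8,0,0,0,0,0],[0,-0.8,0,0,0,0,0],[0,0,0,0,0,0,0]]' >/dev/null
python3 to.py .566 .0515 .235
python3 - <<'E'
from h import *
np.set_printoptions(suppress=True,precision=4,linewidth=150)
s=cams.snapshot('wrist');cv2.imwrite('pics/w2.png',s['image'][...,::-1]);np.savez('pics/w2.npz',**s)
print(rims(s,box=(.4,.74,-.14,.12)));print(heads(s,.25,.32));print(heads(s))
E
```

```text
t: 3.65
tcp_pos: [0.5148, 0.2296, 0.1611]
need units [-0.24 -1.31  0.7 ] turn [ 0.01  0.11 -0.06] F [-0.5 -0.6  0.1] tcp [0.5588 0.0909 0.2559] t 4.5
[[   0.4686   -0.0477    0.0245    0.4687   -0.0489 1344.        0.1635]
 [   0.5633    0.0517    0.0245    0.5631    0.0499  557.        0.1638]
 [   0.6727   -0.0645    0.0245    0.6601   -0.0761  186.        0.1636]]
[[  0.5568   0.1076   0.2994   0.5464   0.1411 326.3385 253.0864]
 [  0.5672   0.0453   0.3195   0.5688   0.0435 204.5738 350.0984]]
[[  0.4172   0.2215   0.0697   0.4175   0.222  440.6419  50.5444]
 [  0.4174   0.3266   0.0696   0.418    0.325  534.9098  50.2815]
 [  0.5149   0.3271   0.0695   0.5137   0.3261 517.2406 139.5434]
 [  0.6083   0.3377   0.0695   0.6067   0.337  510.1382 211.4976]
 [  0.6151   0.2314   0.0695   0.6132   0.2318 428.7609 217.3288]]
```

View pics/w2.png

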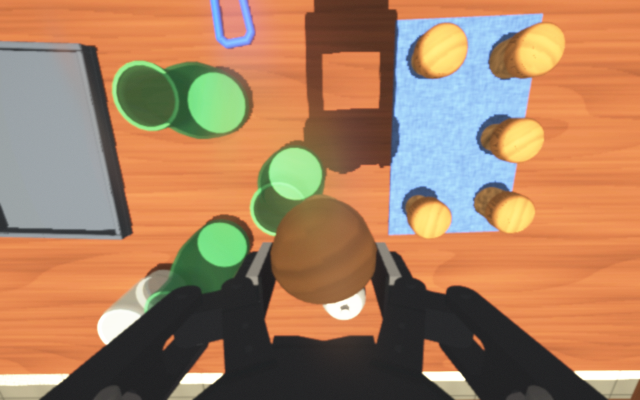

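The stopper is held at (323,252). B's rim is at (277,208), A's at (147,96), and C's is partly hidden at (165,290).

```bash
cat >> h.py <<'E'
def held(s,dz=.03):
    "held stopper's head centre relative to TCP"
    o=telemetry.get_obs();p=np.array(o['tcp_pos']);P=cloud(s)-p;H=cv2.cvtColor(s['image'],cv2.COLOR_RGB2HSV)
    m=(s['depth']>0)&(np.hypot(P[...,0],P[...,1])<.045)&(P[...,2]>0)&(P[...,2]<.06)&(H[...,1]>100)&(H[...,0]<25)
    if m.sum()<50: return None
    c,ce,a=max(comps(m),key=lambda k:k[2]);q=P[c];z=np.percentile(q[:,2],97);t=q[q[:,2]>z-.006]
    hull=cv2.findContours(c.astype(np.uint8),0,1)[0][0];(x,y),r=cv2.minEnclosingCircle(hull)
    return 'top',z,'cap mid',((t.max(0)+t.min(0))/2)[:2],'med',np.median(t,0)[:2],'ray',(onplane(s,(x,y),p[2]+z-.012)[0]-p)[:2],r
E
python3 - <<'E'
from h import *
s=dict(np.load('pics/w2.npz'));print(held(s))
E
```

```text
('top', np.float64(0.027718255676793483), 'cap mid', array([-0.00813072, -0.00194446]), 'med', array([-0.01035065, -0.00240056]), 'ray', array([-0.00085301, -0.00560252]), 71.28729248046875)
```

Run:
```python
from h import *
np.set_printoptions(suppress=True,precision=1,linewidth=170)
s=dict(np.load('pics/w2.npz'));p=np.array(telemetry.get_obs()['tcp_pos']);P=(cloud(s)-p)*1000
for v in range(190,312,10): print(v,[tuple(np.round(P[v,u]).astype(int)) if s['depth'][v,u]>0 else 0 for u in (275,290,305,323,340,355,370)])
i=cv2.imread('pics/w2.png')[180:330,220:420];cv2.imwrite('pics/c2.png',cv2.resize(i,None,fx=3,fy=3))
```

```text
190 [(np.int64(28), np.int64(-71), np.int64(-243)), (np.int64(29), np.int64(-50), np.int64(-244)), (np.int64(-5), np.int64(-19), np.int64(-119)), (np.int64(13), np.int64(-2), np.int64(-186)), (np.int64(32), np.int64(23), np.int64(-255)), (np.int64(33), np.int64(46), np.int64(-257)), (np.int64(33), np.int64(68), np.int64(-257))]
200 [(np.int64(33), np.int64(-66), np.int64(-211)), (np.int64(42), np.int64(-50), np.int64(-238)), (np.int64(-22), np.int64(-14), np.int64(-34)), (np.int64(-34), np.int64(-2), np.int64(4)), (np.int64(48), np.int64(24), np.int64(-256)), (np.int64(48), np.int64(46), np.int64(-256)), (np.int64(49), np.int64(69), np.int64(-258))]
210 [(np.int64(33), np.int64(-60), np.int64(-171)), (np.int64(-27), np.int64(-20), np.int64(2)), (np.int64(-32), np.int64(-11), np.int64(15)), (np.int64(-33), np.int64(-2), np.int64(18)), (np.int64(-33), np.int64(6), np.int64(17)), (np.int64(-27), np.int64(15), np.int64(2)), (np.int64(65), np.int64(70), np.int64(-258))]
220 [(np.int64(24), np.int64(-50), np.int64(-116)), (np.int64(-28), np.int64(-18), np.int64(18)), (np.int64(-29), np.int
[... 2316 characters left out ...]
208), np.int64(76), np.int64(-258))]
300 [(np.int64(226), np.int64(-85), np.int64(-256)), (np.int64(227), np.int64(-60), np.int64(-257)), (np.int64(13), np.int64(-11), np.int64(23)), (np.int64(13), np.int64(-2), np.int64(24)), (np.int64(14), np.int64(6), np.int64(23)), (np.int64(195), np.int64(46), np.int64(-214)), (np.int64(228), np.int64(77), np.int64(-257))]
310 [(np.int64(247), np.int64(-86), np.int64(-257)), (np.int64(248), np.int64(-61), np.int64(-258)), (np.int64(247), np.int64(-35), np.int64(-256)), (np.int64(248), np.int64(-4), np.int64(-257)), (np.int64(210), np.int64(23), np.int64(-210)), (np.int64(211), np.int64(46), np.int64(-212)), (np.int64(248), np.int64(78), np.int64(-256))]
```

View pics/c2.png

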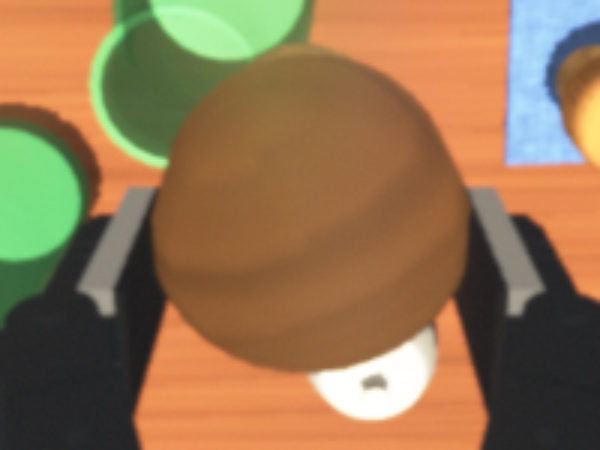

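```bash
python3 -m creep '[[0,0,0,0,-0.1,0.06,0],[0,0,0,0,0,0,0]]' |head -3
python3 - <<'E'
from h import *
s=dict(np.load('pics/w2.npz'));print(-s['R'].T@s['t'],s['R'].round(3).tolist())
s=cams.snapshot('wrist');o=telemetry.get_obs();print(-s['R'].T@s['t']-o['tcp_pos'],s['R'].round(3).tolist(),o['tcp_pos']);print(held(s))
s=cams.snapshot('wrist');print(-s['R'].T@s['t']-o['tcp_pos']);print(held(s),rims(s,box=(.4,.74,-.14,.12)))
E
```

```text
t: 4.7
tcp_pos: [0.5583, 0.095, 0.2557]
tcp_rot: [[-1.0, 0.008, 0.022], [0.008, 1.0, 0.003], [-0.022, 0.004, -1.0]]
[0.48203844 0.09087943 0.3969786 ] [[0.007, 1.0, 0.002], [0.952, -0.007, 0.305], [0.305, -0.0, -0.952]]
[-0.07821275 -0.00031968  0.14032373] [[0.009, 1.0, 0.004], [0.949, -0.01, 0.315], [0.315, 0.001, -0.949]] [0.5583148  0.09514954 0.25560604]
('top', np.float64(0.027672638293106712), 'cap mid', array([-0.00795894, -0.00047782]), 'med', array([-0.01044641, -0.00082203]), 'ray', array([ 0.00162728, -0.00040677]), 73.95390319824219)
[-0.07819175 -0.00017742  0.14028505]
('top', np.float64(0.027667869645900112), 'cap mid', array([-0.00763622, -0.00031183]), 'med', array([-0.01057127, -0.00071538]), 'ray', array([ 0.0014762 , -0.00027096]), 74.0511245727539) [[ 4.68526063e-01 -4.77338502e-02  2.45000000e-02  4.68554552e-01
  -4.87114722e-02  1.36800000e+03  1.63572286e-01]
 [ 5.63211551e-01  5.17351286e-02  2.45000000e-02  5.63194307e-01
   5.03136830e-02  6.08000000e+02  1.63867830e-01]
 [ 6.72767597e-01 -6.46488675e-02  2.45000000e-02  6.61586953e-01
  -7.41763302e-02  2.30000000e+02  1.63631744e-01]]
```

```bash
cat >> h.py <<'E'
def held2(s):
    o=telemetry.get_obs();p=np.array(o['tcp_pos']);P=cloud(s)-p;H=cv2.cvtColor(s['image'],cv2.COLOR_RGB2HSV)
    m=(s['depth']>0)&(np.hypot(P[...,0],P[...,1])<.045)&(P[...,2]>0)&(P[...,2]<.06)&(H[...,1]>100)&(H[...,0]<25)
    if m.sum()<30: return None
    c,ce,a=max(comps(m,20),key=lambda k:k[2]);q=P[c];z=np.percentile(q[:,2],98);w=q[(q[:,2]<z-.011)]
    t=q[q[:,2]>z-.004]
    return np.round([*(circ(w[:,:2],.027)[:2] if len(w)>8 else (9,9)),*((t.max(0)+t.min(0))/2)[:2],z,len(w)],4)
E
python3 -m creep '[[-0.2,-0.5,0,0,0.2,-0.07,0],[0,-0.45,0,0,0,0,0],[0,-0.45,0,0,0,0,0],[0,0,0,0,0,0,0],[0,0,0,0,0,0,0]]' |head -3; python3 to.py .57 .0515 .235
python3 - <<'E'
from h import *
for n in('wrist','side','scene'):
    s=cams.snapshot(n);print(held2(s)); 
    if n=='wrist':print(rims(s,box=(.4,.74,-.14,.12))[:,:5].round(4))
E
```

```text
t: 5.22
tcp_pos: [0.5642, 0.0517, 0.2553]
tcp_rot: [[-1.0, 0.003, 0.0], [0.003, 1.0, 0.004], [-0.0, 0.004, -1.0]]
need units [-0.19 -0.01  0.68] turn [ 0.03  0.   -0.03] F [ 0.5  0.4 -0.3] tcp [0.5642 0.0517 0.2553] t 5.2
[-6.60e-03 -6.00e-04 -8.00e-03 -3.60e-03  2.79e-02  8.57e+02]
[[ 0.4687 -0.0479  0.0245  0.4681 -0.0491]
 [ 0.5636  0.051   0.0245  0.5511  0.0507]
 [ 0.6257 -0.0565  0.0245  0.6495 -0.0615]]
[-6.70e-03 -1.20e-03 -1.25e-02 -1.00e-03  2.79e-02  1.25e+02]
[-6.70e-03 -1.50e-03  2.40e-03 -7.70e-03  3.04e-02  6.40e+01]
```

```bash
python3 -m creep '[[-0.19,0.02,0.4,0.03,0,-0.03,0],[0,0,0.5,0,0,0,0],[0,0,0.5,0,0,0,0],[0,0,0,0,0,0,0],[0,0,0,0,0,0,0]]' |head -2; python3 to.py .570 .0523 .205
python3 - <<'E'
from h import *
s=cams.snapshot('wrist');print(held2(s),telemetry.get_obs()['tcp_pos'])
E
```

```text
t: 5.78
tcp_pos: [0.5693, 0.0533, 0.2115]
need units [-0.02 -0.03  0.22] turn [ 0.   -0.03  0.02] F [-0.  -0.2  0.2] tcp [0.5693 0.0533 0.2115] t 5.8
[-7.30e-03 -1.00e-04 -9.00e-03 -3.10e-03  2.65e-02  8.40e+02] [0.57004874 0.05317252 0.21293363]
```

```bash
python3 -m creep '[[0,-0.03,0.1,0,-0.02,0,0],[0,0,0.1,0,0,0,0],[0,0,0.1,0,0,0,0],[0,0,0,0,0,0,0]]' |sed -n '2p;4p';python3 -m creep '[[0,0,0.1,0,0,0,0],[0,0,0.1,0,0,0,0],[0,0,0,0,0,0,0]]' |sed -n '2p;4p'
```

```text
tcp_pos: [0.5699, 0.052, 0.2039]
wrist_force: [0.0, -0.0, -0.4]
tcp_pos: [0.5697, 0.052, 0.1975]
wrist_force: [-0.5, -0.0, -1.4]
```

```bash
python3 -m creep '[[0,0,0.1,0,0,0,0],[0,0,0.1,0,0,0,0],[0,0,0.1,0,0,0,0],[0,0,0,0,0,0,0]]' |sed -n '2p;4p';python3 -m creep '[[0,0,0.1,0,0,0,0],[0,0,0.1,0,0,0,0],[0,0,0,0,0,0,0]]' |sed -n '2p;4p'
```

```text
tcp_pos: [0.5696, 0.052, 0.1883]
wrist_force: [-0.3, 1.1, -0.3]
tcp_pos: [0.5697, 0.052, 0.1825]
wrist_force: [0.1, -0.3, -1.2]
```

It enters with no resistance, so S3 is slim. I'll lower it further and release.

```bash
python3 -m creep '[[0,0,0.12,0,0,0,0],[0,0,0.12,0,0,0,0],[0,0,0.1,0,0,0,0],[0,0,0,0,0,0,0]]' |sed -n '2p;4p';python3 -m creep '[[0,0,0,0,0,0,1],[0,0,0,0,0,0,1],[0,0,0,0,0,0,1],[0,0,0,0,0,0,1]]' |sed -n '2,5p'
python3 -m creep '[[0,0,-0.5,0,0,0,1],[0,0,-0.8,0,0,0,1],[0,0,-0.8,0,0,0,1],[0,0,-0.8,0,0,0,1],[0,0,0,0,0,0,1]]' |sed -n '2p;4p'
python3 - <<'E'
from h import *
np.set_printoptions(suppress=True,precision=4)
for n in('wrist','side'):
    s=cams.snapshot(n);print(heads(s,.17,.25,(.4,.74,-.14,.12))); print(rims(s,box=(.4,.74,-.14,.12))[:,:6]);cv2.imwrite(f'pics/{n}3.png',s['image'][...,::-1])
E
```

```text
tcp_pos: [0.5696, 0.052, 0.172]
wrist_force: [-0.3, -0.1, -0.7]
tcp_pos: [0.5704, 0.052, 0.1735]
tcp_rot: [[-1.0, -0.002, 0.003], [-0.002, 1.0, 0.0], [-0.003, 0.0, -1.0]]
wrist_force: [0.2, -0.2, -0.2]
opening: 0.0854
tcp_pos: [0.5727, 0.0519, 0.267]
wrist_force: [0.9, 0.0, 1.3]
[[  0.5623   0.0515   0.1926   0.561    0.0515 323.1628 193.5438]]
[[   0.4687   -0.0479    0.0245    0.4683   -0.0488 1167.    ]
 [   0.5603    0.0516    0.0245    0.5419    0.0515   61.    ]
 [   0.6725   -0.0648    0.0245    0.6593   -0.0816  100.    ]]
[[  0.5618   0.0523   0.1925   0.5614   0.0556 320.1653 181.2211]]
[[  0.673   -0.0657   0.0245   0.6796  -0.0593  55.    ]
 [  0.4678  -0.048    0.0245   0.4677  -0.0494 148.    ]
 [  0.5619   0.0527   0.0245   0.5599   0.0616  87.    ]]
```

S3 is home in B, top at 0.1926. Next is S6.

```bash
python3 -m creep '[[-0.26,0.8,0,0,0,0,1],[-0.26,0.8,0,0,0,0,1],[-0.26,0.8,0,0,0,0,1],[-0.26,0.8,0,0,0,0,1],[-0.26,0.8,0,0,0,0,1]]' >/dev/null
python3 -m creep '[[0,0.8,0.3,0,0,0,1],[0,0.8,0.6,0,0,0,1],[0,0.4,0.9,0,0,0,1],[0,0,0.9,0,0,0,1],[0,0,0.9,0,0,0,1]]' >/dev/null
python3 -m creep '[[0,0,0.8,0,0,0,1],[0,0,0,0,0,0,1],[0,0,0,0,0,0,1]]' >/dev/null
python3 to.py .612 .232 .028
```

```text
need units [-0.19  0.02  3.23] turn [-0.01 -0.04  0.02] F [ 0.8 -0.1  0.5] tcp [0.6068 0.2315 0.1249] t 9.3
```

```bash
python3 -m creep '[[-0.12,0.02,0.7,-0.01,-0.04,0.02,1],[0,0,0.7,0,0,0,1],[0,0,0.7,0,0,0,1],[0,0,0.5,0,0,0,1],[0,0,0,0,0,0,1]]' >/dev/null
python3 -m creep '[[0,0,0,0,0,0,1],[0,0,0,0,0,0,1]]' >/dev/null; python3 to.py .612 .232 .028
```

```text
need units [ 0.08 -0.04  0.81] turn [ 0.02  0.09 -0.  ] F [-0.4 -0.4  0.4] tcp [0.6143 0.233  0.0523] t 9.8
```

```bash
python3 -m creep '[[0.08,-0.04,0.4,0.02,0.09,0,1],[0,0,0.4,0,0,0,1],[0,0,0,0,0,0,1],[0,0,0,0,0,0,1]]' |sed -n '2p;4p'
python3 -m creep '[[0,0,0,0,0,0,0],[0,0,0,0,0,0,0],[0,0,0,0,0,0,0],[0,0,0,0,0,0,0],[0,0,0,0,0,0,0]]' 40
python3 -m creep '[[0,0,-0.5,0,0,0,0],[0,0,-0.8,0,0,0,0],[0,0,-0.9,0,0,0,0],[0,0,-0.9,0,0,0,0],[0,0,-0.9,0,0,0,0]]' >/dev/null
python3 -m creep '[[0,0,-0.9,0,0,0,0],[0,0,-0.9,0,0,0,0],[0,0,-0.9,0,0,0,0],[0,0,-0.6,0,0,0,0],[0,0,0,0,0,0,0]]' |sed -n '2p;4p'
python3 - <<'E'
from h import *
s=cams.snapshot('wrist');print(held2(s))
E
```

```text
tcp_pos: [0.6094, 0.2312, 0.0246]
wrist_force: [-0.4, -0.7, 0.1]
t: 10.6
tcp_pos: [0.6111, 0.2316, 0.0269]
tcp_rot: [[-1.0, 0.0, -0.002], [0.0, 1.0, -0.001], [0.002, -0.001, -1.0]]
wrist_force: [-0.7, -0.9, 2.5]
opening: 0.0521
grip_force: 42.0
tcp_pos: [0.6135, 0.2324, 0.2526]
wrist_force: [0.9, 0.5, 1.0]
[5.800e-03 1.000e-04 3.000e-03 0.000e+00 4.580e-02 1.461e+03]
```

```bash
python3 -m creep '[[-0.15,-0.7,0,0,0,0,0],[-0.15,-0.85,0,0,0,0,0],[-0.15,-0.85,0,0,0,0,0],[-0.15,-0.85,0,0,0,0,0],[-0.15,-0.85,0,0,0,0,0]]' >/dev/null
python3 -m creep '[[-0.15,-0.85,0,0,0,0,0],[-0.15,-0.85,0,0,0,0,0],[-0.15,-0.85,0,0,0,0,0],[-0.15,-0.85,0,0,0,0,0],[-0.15,-0.85,0,0,0,0,0]]' >/dev/null
python3 -m creep '[[-0.15,-0.85,0,0,0,0,0],[-0.15,-0.6,0,0,0,0,0],[0,0,0,0,0,0,0],[0,0,0,0,0,0,0]]' >/dev/null
python3 to.py .6675 -.065 .205;python3 - <<'E'
from h import *
for n in('wrist','side','scene'):
    s=cams.snapshot(n);print(held2(s)); print(rims(s,box=(.4,.74,-.14,.12))[:,:6].round(4))
E
```

```text
need units [-0.12 -0.07  1.26] turn [ 0.   -0.07 -0.02] F [ 0.1 -0.3 -1.3] tcp [ 0.6642 -0.0628  0.2429] t 12.7
[ 5.100e-03 -8.000e-04  2.300e-03  8.500e-03  4.210e-02  1.496e+03]
[[ 5.640e-01  4.910e-02  2.450e-02  5.646e-01  3.730e-02  4.080e+02]
 [ 6.734e-01 -6.590e-02  2.450e-02  6.674e-01 -6.580e-02  5.400e+02]]
[ 5.40e-03 -2.20e-03 -8.30e-03  7.00e-04  4.12e-02  1.04e+02]
[[ 6.729e-01 -6.550e-02  2.450e-02  6.743e-01 -6.560e-02  1.260e+02]
 [ 4.679e-01 -4.780e-02  2.450e-02  4.680e-01 -4.870e-02  1.510e+02]
 [ 5.621e-01  5.270e-02  2.450e-02  5.600e-01  6.250e-02  8.000e+01]]
[ 5.20e-03 -1.10e-03  1.19e-02 -7.20e-03  4.36e-02  1.14e+02]
[[ 4.703e-01 -5.090e-02  2.450e-02  4.699e-01 -5.050e-02  1.230e+02]
 [ 6.756e-01 -6.830e-02  2.450e-02  6.752e-01 -6.690e-02  1.370e+02]]
```

```bash
python3 -m creep '[[-0.1,-0.05,0.4,0,-0.07,-0.02,0],[0,0,0.5,0,0,0,0],[0,0,0.5,0,0,0,0],[0,0,0,0,0,0,0],[0,0,0,0,0,0,0]]' |sed -n '2p;4p';python3 to.py .6678 -.0643 .187;python3 - <<'E'
from h import *
for n in('wrist','side'):
    s=cams.snapshot(n);print(held2(s)); print(rims(s,box=(.6,.74,-.14,.12))[:,:6].round(4))
E
```

```text
tcp_pos: [0.6669, -0.063, 0.2006]
wrist_force: [0.3, -0.3, 0.3]
need units [-0.03 -0.04  0.45] turn [-0.   -0.    0.02] F [ 0.3 -0.3  0.3] tcp [ 0.6669 -0.063   0.2006] t 13.2
[4.200e-03 2.000e-04 1.200e-03 3.000e-04 4.080e-02 1.431e+03]
[[ 6.735e-01 -6.600e-02  2.450e-02  6.629e-01 -6.620e-02  6.340e+02]]
[ 4.00e-03 -2.30e-03 -8.80e-03  4.20e-03  4.08e-02  9.50e+01]
[[ 6.730e-01 -6.540e-02  2.450e-02  6.734e-01 -6.460e-02  8.900e+01]]
```

```bash
python3 -m creep '[[-0.06,-0.05,0.1,0,0,0,0],[0,0,0.1,0,0,0,0],[0,0,0.1,0,0,0,0],[0,0,0,0,0,0,0]]' |sed -n '2p;4p';python3 -m creep '[[0,0,0.1,0,0,0,0],[0,0,0.1,0,0,0,0],[0,0,0,0,0,0,0]]' |sed -n '2p;4p';python3 -m creep '[[0,0,0.1,0,0,0,0],[0,0,0.1,0,0,0,0],[0,0,0,0,0,0,0]]' |sed -n '2p;4p'
```

```text
tcp_pos: [0.6698, -0.0654, 0.1936]
wrist_force: [-0.4, 0.3, -1.0]
tcp_pos: [0.6697, -0.0652, 0.1874]
wrist_force: [-0.0, 0.6, -0.5]
tcp_pos: [0.6698, -0.0652, 0.1814]
wrist_force: [0.8, -0.2, -0.5]
```

```bash
python3 -m creep '[[0,0,0.1,0,0,0,0],[0,0,0.1,0,0,0,0],[0,0,0.1,0,0,0,0],[0,0,0,0,0,0,0]]' |sed -n '2p;4p';python3 -m creep '[[0,0,0.1,0,0,0,0],[0,0,0.1,0,0,0,0],[0,0,0.1,0,0,0,0],[0,0,0,0,0,0,0]]' |sed -n '2p;4p'
```

```text
tcp_pos: [0.6697, -0.0652, 0.1723]
wrist_force: [-0.6, 0.3, -0.4]
tcp_pos: [0.6698, -0.0653, 0.1633]
wrist_force: [0.6, -0.7, -1.2]
```

S6 fits: it is 25 mm in with no force. Release and check.

```bash
python3 -m creep '[[0,0,0.05,0,0,0,0],[0,0,0,0,0,0,1],[0,0,0,0,0,0,1],[0,0,0,0,0,0,1],[0,0,0,0,0,0,1]]' >/dev/null
python3 -m creep '[[0,0,-0.5,0,0,0,1],[0,0,-0.8,0,0,0,1],[0,0,-0.8,0,0,0,1],[0,0,-0.8,0,0,0,1],[0,0,-0.3,0,0,0,1]]' |sed -n '2p;4p'
python3 - <<'E'
from h import *
np.set_printoptions(suppress=True,precision=4)
for n in('wrist','side'):
    s=cams.snapshot(n);print(heads(s,.17,.25,(.4,.74,-.14,.12))); print(rims(s,box=(.4,.74,-.14,.12))[:,:6]);print(heads(s))
E
```

```text
tcp_pos: [0.6717, -0.0656, 0.2653]
wrist_force: [0.9, -0.9, 1.2]
[[  0.5636   0.0512   0.1926   0.5628   0.0496 480.3966  67.1264]
 [  0.6743  -0.0654   0.1925   0.6726  -0.0653 324.1258 208.2707]]
[[  0.5641   0.0492   0.0245   0.5651   0.0393 326.    ]
 [  0.6722  -0.0655   0.0245   0.6562  -0.065  121.    ]]
[[  0.6155   0.3185   0.0622   0.6161   0.3135 632.312  128.9632]]
[[  0.6741  -0.0644   0.1927   0.6718  -0.0615 293.934  135.4485]
 [  0.5616   0.0538   0.1925   0.5612   0.055  320.0117 181.2422]]
[[  0.6734  -0.0643   0.0245   0.6705  -0.057   89.    ]
 [  0.468   -0.0482   0.0245   0.4683  -0.0482 144.    ]
 [  0.5617   0.0529   0.0245   0.5598   0.0624  85.    ]]
[[ -0.129   -0.7744   0.0847  -0.1287  -0.7718 636.0761  91.5435]
 [  0.052    0.0413   0.0885   0.0519   0.0412 572.2486 285.185 ]
 [  0.417    0.2224   0.07     0.4165   0.225  358.8783 308.1522]
 [  0.6076   0.3381   0.0703   0.6071   0.3393 237.4366 326.753 ]
 [  0.5139   0.3278   0.0702   0.5142   0.3294 286.8397 340.1667]
 [  0.416    0.3276   0.0701   0.4163   0.3291 338.8902 360.0572]]
```

Two are home, both tops at 0.1926. Now S1 → A.

```bash
python3 -m creep '[[0.7,0.8,0,0,0,0,1],[0.8,0.9,0,0,0,0,1],[0.8,0.9,0,0,0,0,1],[0.8,0.9,0,0,0,0,1],[0.8,0.9,0,0,0,0,1]]' >/dev/null
python3 -m creep '[[0.8,0.9,0,0,0,0,1],[0.8,0.9,0,0,0,0,1],[0.8,0.9,0,0,0,0,1],[0.8,0.9,0,0,0,0,1],[0.8,0.9,0,0,0,0,1]]' >/dev/null
python3 -m creep '[[0.4,0.6,0.4,0,0,0,1],[0,0,0.8,0,0,0,1],[0,0,0.8,0,0,0,1],[0,0,0.8,0,0,0,1],[0,0,0.8,0,0,0,1]]' >/dev/null
python3 -m creep '[[0,0,0.5,0,0,0,1],[0,0,0,0,0,0,1],[0,0,0,0,0,0,1]]' >/dev/null
python3 to.py .417 .223 .028
```

```text
need units [0.08 0.15 3.48] turn [-0.02  0.    0.02] F [0.4 0.2 0.7] tcp [0.4193 0.2186 0.1324] t 17.2
```

```bash
python3 -m creep '[[0.08,0.15,0.6,-0.02,0,0.02,1],[0,0,0.7,0,0,0,1],[0,0,0.7,0,0,0,1],[0,0,0,0,0,0,1],[0,0,0,0,0,0,1]]' >/dev/null
python3 to.py .417 .223 .028
```

```text
need units [ 0.05 -0.02  1.56] turn [ 0.01  0.03 -0.  ] F [0.6 0.2 0.2] tcp [0.4185 0.2236 0.0747] t 17.7
```

```bash
python3 -m creep '[[0.05,-0.02,0.5,0.01,0.03,0,1],[0,0,0.6,0,0,0,1],[0,0,0.4,0,0,0,1],[0,0,0,0,0,0,1],[0,0,0,0,0,0,1]]' |sed -n '2p;4p'
python3 -m creep '[[0,0,0,0,0,0,0],[0,0,0,0,0,0,0],[0,0,0,0,0,0,0],[0,0,0,0,0,0,0],[0,0,0,0,0,0,0]]' 40
python3 -m creep '[[0,0,-0.5,0,0,0,0],[0,0,-0.8,0,0,0,0],[0,0,-0.9,0,0,0,0],[0,0,-0.9,0,0,0,0],[0,0,-0.9,0,0,0,0]]' >/dev/null
python3 -m creep '[[0,0,-0.9,0,0,0,0],[0,0,-0.9,0,0,0,0],[0,0,-0.9,0,0,0,0],[0,-0.5,-0.4,0,0,0,0],[-0.2,-0.8,0,0,0,0,0]]' >/dev/null
python3 -m creep '[[-0.3,-0.85,0,0,0,0,0],[-0.3,-0.85,0,0,0,0,0],[-0.3,-0.85,0,0,0,0,0],[-0.3,-0.85,0,0,0,0,0],[-0.3,-0.85,0,0,0,0,0]]' >/dev/null
python3 -m creep '[[0,-0.85,0,0,0,0,0],[0,-0.85,0,0,0,0,0],[0,-0.85,0,0,0,0,0],[0,0,0,0,0,0,0],[0,0,0,0,0,0,0]]' >/dev/null
python3 to.py .468 -.048 .205;python3 - <<'E'
from h import *
for n in('wrist','side'):
    s=cams.snapshot(n);print(held2(s)); print(rims(s,box=(.4,.74,-.14,.12))[:,:6].round(4))
cv2.imwrite('pics/s4.png',s['image'][...,::-1])
E
```

```text
tcp_pos: [0.4183, 0.2234, 0.0311]
wrist_force: [0.2, -0.5, 0.8]
t: 18.5
tcp_pos: [0.4186, 0.2235, 0.0315]
tcp_rot: [[-1.0, 0.0, 0.004], [0.0, 1.0, 0.001], [-0.004, 0.001, -1.0]]
wrist_force: [-1.1, -1.1, 5.9]
opening: 0.0525
grip_force: 41.8
need units [-0.   -0.91  1.26] turn [ 0.    0.01 -0.03] F [ 0.1  1.  -1.2] tcp [ 0.4679 -0.0207  0.2427] t 20.2
[-1.300e-03 -1.000e-03 -2.600e-03 -1.900e-03  3.810e-02  1.144e+03]
[[ 4.680e-01 -4.830e-02  2.450e-02  4.669e-01 -4.910e-02  6.160e+02]
 [ 5.556e-01  1.600e-03  2.450e-02  5.598e-01  2.590e-02  3.100e+01]]
[-1.40e-03 -1.60e-03 -1.53e-02  3.20e-03  3.79e-02  8.90e+01]
[[ 6.733e-01 -6.390e-02  2.450e-02  6.695e-01 -5.740e-02  9.000e+01]
 [ 4.681e-01 -4.790e-02  2.450e-02  4.683e-01 -4.710e-02  1.190e+02]
 [ 5.620e-01  5.310e-02  2.450e-02  5.603e-01  6.260e-02  8.300e+01]]
```

```bash
python3 -m creep '[[-0.05,-0.45,0,0,0,-0.03,0],[0,-0.42,0.2,0,0,0,0],[0,0,0.5,0,0,0,0],[0,0,0.5,0,0,0,0],[0,0,0,0,0,0,0]]' >/dev/null;python3 -m creep '[[0,0,0,0,0,0,0]]' >/dev/null
python3 to.py .4695 -.0468 .193;python3 - <<'E'
from h import *
for n in('wrist','side'):
    s=cams.snapshot(n);print(held2(s)); print(rims(s,box=(.4,.54,-.14,.02))[:,:6].round(4))
E
```

```text
need units [-0.02 -0.06  0.43] turn [ 0.01 -0.01  0.04] F [0.2 1.1 0. ] tcp [ 0.469  -0.045   0.2058] t 20.8
[-1.900e-03  1.000e-04 -3.000e-03  0.000e+00  3.690e-02  1.141e+03]
[[ 4.682e-01 -4.890e-02  2.450e-02  4.574e-01 -4.900e-02  6.060e+02]]
[-1.80e-03 -5.00e-04 -1.71e-02  4.90e-03  3.69e-02  7.00e+01]
[[ 4.680e-01 -4.820e-02  2.450e-02  4.682e-01 -4.610e-02  9.600e+01]]
```

```bash
python3 -m creep '[[-0.03,-0.08,0.1,0,0,0.02,0],[0,0,0.1,0,0,0,0],[0,0,0.1,0,0,0,0],[0,0,0,0,0,0,0]]' |sed -n '2p;4p';python3 -m creep '[[0,0,0.1,0,0,0,0],[0,0,0.1,0,0,0,0],[0,0,0,0,0,0,0]]' |sed -n '2p;4p';python3 -m creep '[[0,0,0.1,0,0,0,0],[0,0,0,0,0,0,0]]' |sed -n '2p;4p'
```

```text
tcp_pos: [0.4702, -0.0484, 0.1969]
wrist_force: [-0.0, 0.2, -0.2]
tcp_pos: [0.4701, -0.0484, 0.1907]
wrist_force: [0.0, 0.6, -0.6]
tcp_pos: [0.4702, -0.0484, 0.1879]
wrist_force: [0.3, -0.5, 0.1]
```

```bash
python3 -m creep '[[0,0,0.1,0,0,0,0],[0,0,0.1,0,0,0,0],[0,0,0,0,0,0,0]]' |sed -n '2p;4p';python3 -m creep '[[0,0,0.1,0,0,0,0],[0,0,0.1,0,0,0,0],[0,0,0,0,0,0,0]]' |sed -n '2p;4p'
```

```text
tcp_pos: [0.4701, -0.0483, 0.1817]
wrist_force: [-0.5, -0.3, -0.3]
tcp_pos: [0.4701, -0.0483, 0.1757]
wrist_force: [0.2, 0.2, -1.7]
```

S1 fits too.

```bash
python3 -m creep '[[0,0,0.15,0,0,0,0],[0,0,0.15,0,0,0,0],[0,0,0,0,0,0,0]]' |sed -n '2p;4p'
python3 -m creep '[[0,0,0,0,0,0,1],[0,0,0,0,0,0,1],[0,0,0,0,0,0,1],[0,0,0,0,0,0,1]]' >/dev/null
python3 -m creep '[[0,0,-0.5,0,0,0,1],[0,0,-0.8,0,0,0,1],[0,0,-0.8,0,0,0,1],[0,0,-0.8,0,0,0,1],[0,0,-0.3,0,0,0,1]]' |sed -n '2p;4p'
python3 - <<'E'
from h import *
np.set_printoptions(suppress=True,precision=4)
for n in('wrist','side'):
    s=cams.snapshot(n);print(heads(s,.17,.25,(.4,.74,-.14,.12))); print(heads(s,box=(.37,.67,.18,.38)));cv2.imwrite(f'pics/{n}5.png',s['image'][...,::-1])
E
```

```text
tcp_pos: [0.4698, -0.0483, 0.1662]
wrist_force: [0.1, -0.6, -0.2]
tcp_pos: [0.4719, -0.0488, 0.2679]
wrist_force: [0.4, 0.1, 1.1]
[[  0.4683  -0.0484   0.1926   0.4666  -0.0485 324.1464 200.7022]
 [  0.57     0.0347   0.1897   0.5692   0.0315 405.4032 299.1857]]
[[  0.4176   0.3213   0.0695   0.4192   0.3183 619.7867 133.1577]
 [  0.5144   0.3267   0.0696   0.5132   0.3241 601.5866 206.0878]
 [  0.6079   0.3373   0.0698   0.6061   0.3343 589.0595 267.4122]]
[[  0.6733  -0.0647   0.1924   0.6726  -0.0617 293.9921 135.4418]
 [  0.4687  -0.0462   0.1927   0.4676  -0.0444 379.5939 161.7642]
 [  0.5617   0.0526   0.1924   0.5611   0.0552 320.0414 181.2189]]
[[  0.6071   0.3374   0.0704   0.6072   0.3391 237.4032 326.725 ]
 [  0.5144   0.3282   0.0702   0.5141   0.3293 286.802  340.1264]
 [  0.4168   0.3288   0.0702   0.4165   0.3293 338.8634 360.1215]]
```

View pics/side5.png

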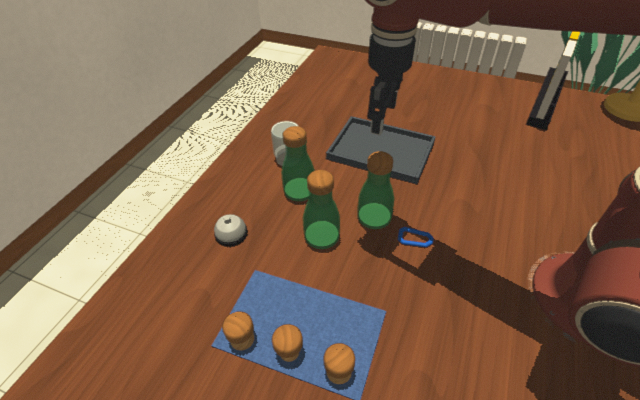

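All three are home: heads at (295,137), (380,161) and (321,181) in the side view, all bottles upright. The remaining three, at (238,330), (287,342) and (339,360), go to the tray. S4 first.

```bash
python3 -m creep '[[-0.1,0.7,0,0,0,0,1],[-0.1,0.9,0,0,0,0,1],[-0.1,0.9,0,0,0,0,1],[-0.1,0.9,0,0,0,0,1],[-0.1,0.9,0,0,0,0,1]]' >/dev/null
python3 -m creep '[[-0.1,0.9,0,0,0,0,1],[-0.1,0.9,0,0,0,0,1],[-0.1,0.9,0,0,0,0,1],[-0.1,0.9,0,0,0,0,1],[-0.1,0.9,0,0,0,0,1]]' >/dev/null
python3 -m creep '[[-0.1,0.9,0,0,0,0,1],[-0.1,0.9,0,0,0,0,1],[-0.1,0.9,0.3,0,0,0,1],[0,0.7,0.6,0,0,0,1],[0,0,0.8,0,0,0,1]]' >/dev/null
python3 -m creep '[[0,0,0.8,0,0,0,1],[0,0,0.8,0,0,0,1],[0,0,0.8,0,0,0,1],[0,0,0,0,0,0,1],[0,0,0,0,0,0,1]]' >/dev/null
python3 to.py .514 .330 .03
```

```text
need units [-0.25  0.46  3.57] turn [-0.03 -0.05  0.01] F [ 0.6 -0.3  0.1] tcp [0.5071 0.3166 0.1371] t 24.9
```

```bash
python3 -m creep '[[-0.2,0.46,0.5,-0.03,-0.05,0.01,1],[0,0,0.7,0,0,0,1],[0,0,0.7,0,0,0,1],[0,0,0,0,0,0,1],[0,0,0,0,0,0,1]]' >/dev/null
python3 to.py .514 .330 .03
```

```text
need units [ 0.05 -0.05  1.79] turn [ 0.03  0.05 -0.  ] F [-0.6 -0.5  0.3] tcp [0.5153 0.3314 0.0838] t 25.3
```

```bash
python3 -m creep '[[0.05,-0.03,0.6,0.03,0.05,0,1],[0,0,0.6,0,0,0,1],[0,0,0.55,0,0,0,1],[0,0,0,0,0,0,1],[0,0,0,0,0,0,1]]' |sed -n '2p;4p'
python3 -m creep '[[0,0,0,0,0,0,0],[0,0,0,0,0,0,0],[0,0,0,0,0,0,0],[0,0,0,0,0,0,0],[0,0,0,0,0,0,0]]' 40 |tail -3
python3 -m creep '[[0,0,-0.5,0,0,0,0],[0,0,-0.8,0,0,0,0],[0,0,-0.9,0,0,0,0],[0,0,-0.9,0,0,0,0],[0,0,-0.9,0,0,0,0]]' >/dev/null
python3 -m creep '[[0,0,-0.9,0,0,0,0],[0,0,-0.9,0,0,0,0],[0,0,-0.9,0,0,0,0],[0,-0.5,-0.7,0,0,0,0],[0,-0.9,0,0,0,0,0]]' >/dev/null
python3 -m creep '[[0,-0.9,0,0,0,0,0],[0,-0.9,0,0,0,0,0],[0,-0.9,0,0,0,0,0],[0,-0.9,0,0,0,0,0],[0,-0.9,0,0,0,0,0]]'
```

```text
tcp_pos: [0.514, 0.3306, 0.031]
wrist_force: [0.3, 0.8, 0.8]
wrist_force: [0.1, -1.0, 6.7]
opening: 0.0527
grip_force: 42.4
t: 27.38
tcp_pos: [0.5134, 0.1525, 0.2528]
tcp_rot: [[-1.0, -0.0, 0.001], [-0.0, 1.0, 0.0], [-0.001, 0.0, -1.0]]
wrist_force: [0.3, -1.2, 0.1]
opening: 0.0524
grip_force: 42.1
```

```bash
python3 -m creep '[[0,-0.9,0,0,0,0,0],[0,-0.9,0,0,0,0,0],[0,-0.9,0,0,0,0,0],[0,-0.9,0,0,0,0,0],[0,-0.9,0,0,0,0,0]]' | sed -n '2p;4p'
python3 -m creep '[[0,-0.9,0,0,0,0,0],[0,-0.9,0,0,0,0,0],[0,-0.9,0,0,0,0,0],[0,-0.9,0,0,0,0,0],[0,-0.9,0,0,0,0,0]]' | sed -n '2p;4p'
python3 -m creep '[[0,-0.9,0,0,0,0,0],[0,-0.9,0,0,0,0,0],[0,-0.9,0,0,0,0,0],[0,-0.9,0,0,0,0,0],[0,-0.9,0.3,0,0,0,0]]' | sed -n '2p;4p'
python3 -m creep '[[-0.3,-0.6,0.5,0,0,0,0],[0,0,0.8,0,0,0,0],[0,0,0.8,0,0,0,0],[0,0,0,0,0,0,0],[0,0,0,0,0,0,0]]' >/dev/null
python3 to.py .525 -.300 .04
python3 - <<'E'
from h import *
np.set_printoptions(suppress=True,precision=4)
s=cams.snapshot('wrist');print(held2(s))
s=cams.snapshot('side');print(heads(s,.17,.25,(.4,.74,-.14,.12)))
E
```

```text
tcp_pos: [0.5134, 0.0175, 0.2529]
wrist_force: [-0.1, 0.1, -0.8]
tcp_pos: [0.5134, -0.1175, 0.2529]
wrist_force: [1.5, -0.1, 0.2]
tcp_pos: [0.5143, -0.253, 0.2459]
wrist_force: [0.8, 1.1, -0.4]
need units [-0.12 -1.06  4.64] turn [ 0.02 -0.02 -0.  ] F [0.4 0.5 0.1] tcp [ 0.5217 -0.2685  0.1792] t 29.1
[  -0.0016    0.0004   -0.0024    0.0002    0.0341 1041.    ]
[[  0.6736  -0.0652   0.1925   0.6726  -0.0621 293.8868 135.5421]
 [  0.4673  -0.0486   0.1926   0.4672  -0.0444 379.5161 161.8839]
 [  0.5617   0.0521   0.1928   0.5606   0.0545 319.9235 181.198 ]]
```

```bash
python3 -m creep '[[-0.12,-0.6,0.6,0,0,0,0],[0,-0.46,0.8,0,0,0,0],[0,0,0.8,0,0,0,0],[0,0,0.8,0,0,0,0],[0,0,0.6,0,0,0,0]]' >/dev/null
python3 -m creep '[[0,0,0,0,0,0,0],[0,0,0,0,0,0,0]]' >/dev/null; python3 to.py .525 -.300 .043
```

```text
need units [0.07 0.04 1.04] turn [-0.    0.02  0.  ] F [-0.5  0.1 -1.3] tcp [ 0.527  -0.3011  0.0741] t 29.7
```

```bash
python3 -m creep '[[0.07,0.04,0.4,0,0.02,0,0],[0,0,0.4,0,0,0,0],[0,0,0.15,0,0,0,0],[0,0,0,0,0,0,0],[0,0,0,0,0,0,0]]' | sed -n '2p;4p'
python3 -m creep '[[0,0,0.05,0,0,0,0],[0,0,0,0,0,0,0]]' | sed -n '2p;4p'
```

```text
tcp_pos: [0.5243, -0.2997, 0.0442]
wrist_force: [-0.2, -0.6, -1.0]
tcp_pos: [0.5247, -0.3001, 0.0434]
wrist_force: [-0.7, 0.6, -1.3]
```

```bash
python3 -m creep '[[0,0,0.06,0,0,0,0],[0,0,0,0,0,0,0]]' | sed -n '2p;4p'
python3 -m creep '[[0,0,0,0,0,0,1],[0,0,0,0,0,0,1],[0,0,0,0,0,0,1],[0,0,0,0,0,0,1]]' | sed -n '2p;4p'
python3 -m creep '[[0,0,-0.5,0,0,0,1],[0,0,-0.9,0,0,0,1],[0,0,-0.9,0,0,0,1],[0,0,-0.9,0,0,0,1],[0,0,-0.9,0,0,0,1]]' >/dev/null
python3 -m creep '[[0,0,-0.9,0,0,0,1],[0,0,-0.9,0,0,0,1],[0,0.5,-0.9,0,0,0,1],[0.2,0.9,-0.3,0,0,0,1],[0.2,0.9,0,0,0,0,1]]' | sed -n '2p;4p'
python3 - <<'E'
from h import *
np.set_printoptions(suppress=True,precision=4)
s=cams.snapshot('wrist');print(heads(s,.04,.1,(.38,.68,-.4,-.2)))
E
```

```text
tcp_pos: [0.5245, -0.2999, 0.0413]
wrist_force: [-0.7, 0.2, -1.0]
tcp_pos: [0.5246, -0.3, 0.0415]
wrist_force: [0.2, -0.5, -0.0]
tcp_pos: [0.5141, -0.2316, 0.259]
wrist_force: [0.9, 0.0, 0.3]
[[  0.5233  -0.2996   0.0734   0.5221  -0.299  270.985  184.5391]]
```

S4 stands in the tray. Now S2.

```bash
python3 -m creep '[[0.16,0.95,0,0,0,0,1],[0.16,0.95,0,0,0,0,1],[0.16,0.95,0,0,0,0,1],[0.16,0.95,0,0,0,0,1],[0.16,0.95,0,0,0,0,1]]' >/dev/null
python3 -m creep '[[0.16,0.95,0,0,0,0,1],[0.16,0.95,0,0,0,0,1],[0.16,0.95,0,0,0,0,1],[0.16,0.95,0,0,0,0,1],[0.16,0.95,0,0,0,0,1]]' >/dev/null
python3 -m creep '[[0.16,0.95,0,0,0,0,1],[0.16,0.95,0,0,0,0,1],[0.16,0.95,0,0,0,0,1],[0.16,0.95,0,0,0,0,1],[0.16,0.95,0,0,0,0,1]]' >/dev/null
python3 -m creep '[[0.16,0.95,0.2,0,0,0,1],[0.16,0.95,0.4,0,0,0,1],[0.16,0.95,0.6,0,0,0,1],[0.16,0.6,0.6,0,0,0,1],[0,0,0.8,0,0,0,1]]' >/dev/null
python3 -m creep '[[0,0,0.7,0,0,0,1],[0,0,0,0,0,0,1],[0,0,0,0,0,0,1]]' >/dev/null
python3 to.py .4175 .3285 .03
```

```text
need units [0.09 0.97 4.14] turn [-0.01 -0.04  0.  ] F [0.4 0.3 0.6] tcp [0.4206 0.2997 0.1541] t 33.6
```

```bash
python3 -m creep '[[0.09,0.5,0.4,0,-0.04,0,1],[0,0.45,0.7,0,0,0,1],[0,0,0.8,0,0,0,1],[0,0,0.5,0,0,0,1],[0,0,0,0,0,0,1]]' >/dev/null
python3 -m creep '[[0,0,0,0,0,0,1],[0,0,0,0,0,0,1]]' >/dev/null
python3 to.py .4175 .3285 .03
```

```text
need units [ 0.12 -0.03  1.86] turn [ 0.02  0.06 -0.01] F [-0.6 -0.1  0.1] tcp [0.4206 0.3292 0.0859] t 34.2
```

Target tray spot for this one is (0.44, −0.30).

```bash
python3 -m creep '[[0.1,-0.02,0.6,0.02,0.06,0,1],[0,0,0.6,0,0,0,1],[0,0,0.6,0,0,0,1],[0,0,0,0,0,0,1],[0,0,0,0,0,0,1]]' |sed -n '2p;4p'
python3 -m creep '[[0,0,0,0,0,0,0],[0,0,0,0,0,0,0],[0,0,0,0,0,0,0],[0,0,0,0,0,0,0],[0,0,0,0,0,0,0]]' 40 |tail -3
python3 -m creep '[[0,0,-0.5,0,0,0,0],[0,0,-0.8,0,0,0,0],[0,0,-0.9,0,0,0,0],[0,0,-0.9,0,0,0,0],[0,0,-0.9,0,0,0,0]]' >/dev/null
python3 -m creep '[[0,0,-0.9,0,0,0,0],[0,0,-0.9,0,0,0,0],[0,0,-0.9,0,0,0,0],[0,-0.5,-0.7,0,0,0,0],[0,-0.9,0,0,0,0,0]]' >/dev/null
python3 -m creep '[[0,-0.9,0,0,0,0,0],[0,-0.9,0,0,0,0,0],[0,-0.9,0,0,0,0,0],[0,-0.9,0,0,0,0,0],[0,-0.9,0,0,0,0,0]]'|sed -n '2p;4p'
python3 - <<'E'
from h import *
np.set_printoptions(suppress=True,precision=4)
s=cams.snapshot('wrist');print(held2(s))
s=cams.snapshot('scene');print(heads(s,.17,.25,(.4,.74,-.14,.12)))
E
```

```text
tcp_pos: [0.4165, 0.3281, 0.0304]
wrist_force: [0.6, 0.1, 0.6]
wrist_force: [-0.4, -0.9, 4.9]
opening: 0.0526
grip_force: 42.4
tcp_pos: [0.4163, 0.1503, 0.2522]
wrist_force: [0.0, 0.9, 0.2]
[ -0.0001   0.0034  -0.001    0.0031   0.0377 755.    ]
[[  0.5657   0.0475   0.1949   0.5651   0.0486 341.7284 152.7259]
 [  0.4722  -0.0506   0.1939   0.4714  -0.0518 282.3934 154.4858]
 [  0.6769  -0.0682   0.1945   0.6774  -0.0677 343.2656 212.7867]]
```

```bash
python3 -m creep '[[0,-0.9,0,0,0,0,0],[0,-0.9,0,0,0,0,0],[0,-0.9,0,0,0,0,0],[0,-0.9,0,0,0,0,0],[0,-0.9,0,0,0,0,0]]' >/dev/null
python3 -m creep '[[0,-0.9,0,0,0,0,0],[0,-0.9,0,0,0,0,0],[0,-0.9,0,0,0,0,0],[0,-0.9,0,0,0,0,0],[0,-0.9,0,0,0,0,0]]' >/dev/null
python3 -m creep '[[-0.2,-0.9,0,0,0,0,0],[-0.2,-0.9,0,0,0,0,0],[-0.2,-0.9,0,0,0,0,0],[-0.2,-0.9,0,0,0,0,0],[0,-0.9,0,0,0,0,0]]' >/dev/null
python3 -m creep '[[0,-0.9,0.3,0,0,0,0],[0,-0.6,0.6,0,0,0,0],[0,0,0.8,0,0,0,0],[0,0,0.8,0,0,0,0],[0,0,0,0,0,0,0]]' >/dev/null
python3 -m creep '[[0,0,0,0,0,0,0]]' >/dev/null
python3 to.py .44 -.300 .039
python3 - <<'E'
from h import *
s=cams.snapshot('wrist');print(held2(s))
E
```

```text
need units [-0.03 -0.08  4.58] turn [ 0.   -0.05  0.  ] F [ 0.8 -0.2 -0.3] tcp [ 0.4398 -0.2977  0.1763] t 38.1
[-7.000e-04  6.000e-04 -2.200e-03  8.000e-04  3.580e-02  1.106e+03]
```

```bash
python3 -m creep '[[-0.03,-0.08,0.6,0,-0.05,0,0],[0,0,0.8,0,0,0,0],[0,0,0.8,0,0,0,0],[0,0,0.8,0,0,0,0],[0,0,0.6,0,0,0,0]]' >/dev/null
python3 -m creep '[[0,0,0,0,0,0,0],[0,0,0,0,0,0,0]]' >/dev/null; python3 to.py .44 -.300 .041
```

```text
need units [0.07 0.05 1.  ] turn [-0.03  0.03  0.  ] F [-0.  -0.4 -1. ] tcp [ 0.442  -0.3015  0.0709] t 38.8
```

```bash
python3 -m creep '[[0.07,0.05,0.4,-0.03,0.03,0,0],[0,0,0.4,0,0,0,0],[0,0,0.15,0,0,0,0],[0,0,0.05,0,0,0,0],[0,0,0,0,0,0,0]]' | sed -n '2p;4p'
python3 -m creep '[[0,0,0,0,0,0,0],[0,0,0,0,0,0,0]]' | sed -n '2p;4p'
python3 -m creep '[[0,0,0,0,0,0,1],[0,0,0,0,0,0,1],[0,0,0,0,0,0,1],[0,0,0,0,0,0,1]]' | sed -n '2p;4p'
python3 -m creep '[[0,0,-0.5,0,0,0,1],[0,0,-0.9,0,0,0,1],[0,0,-0.9,0,0,0,1],[0,0,-0.9,0,0,0,1],[0,0,-0.9,0,0,0,1]]' >/dev/null
python3 -m creep '[[0,0,-0.9,0,0,0,1],[0,0,-0.9,0,0,0,1],[0,0.5,-0.9,0,0,0,1],[-0.2,0.9,-0.3,0,0,0,1],[-0.2,0.9,0,0,0,0,1]]' | sed -n '2p;4p'
python3 - <<'E'
from h import *
np.set_printoptions(suppress=True,precision=4)
s=cams.snapshot('wrist');print(heads(s,.04,.1,(.38,.68,-.4,-.2)))
E
```

```text
tcp_pos: [0.4389, -0.2996, 0.039]
wrist_force: [-0.1, -0.5, -0.7]
tcp_pos: [0.4395, -0.3002, 0.0401]
wrist_force: [-0.0, 0.8, -0.9]
tcp_pos: [0.4394, -0.3, 0.0399]
wrist_force: [0.6, -0.3, -0.4]
tcp_pos: [0.4528, -0.2319, 0.2572]
wrist_force: [0.8, 0.2, 0.2]
[[  0.4389  -0.2991   0.0735   0.4381  -0.2991 269.6311 167.5166]
 [  0.5224  -0.3003   0.0735   0.5214  -0.2989 273.9203 229.2927]]
```

Both stand in the tray. Last one is S5.

```bash
python3 -m creep '[[-0.26,0.95,0,0,0,0,1],[-0.26,0.95,0,0,0,0,1],[-0.26,0.95,0,0,0,0,1],[-0.26,0.95,0,0,0,0,1],[-0.26,0.95,0,0,0,0,1]]' >/dev/null
python3 -m creep '[[-0.26,0.95,0,0,0,0,1],[-0.26,0.95,0,0,0,0,1],[-0.26,0.95,0,0,0,0,1],[-0.26,0.95,0,0,0,0,1],[-0.26,0.95,0,0,0,0,1]]' >/dev/null
python3 -m creep '[[-0.26,0.95,0,0,0,0,1],[-0.26,0.95,0,0,0,0,1],[-0.26,0.95,0,0,0,0,1],[-0.26,0.95,0,0,0,0,1],[-0.26,0.95,0,0,0,0,1]]' >/dev/null
python3 -m creep '[[-0.26,0.95,0.2,0,0,0,1],[-0.26,0.95,0.4,0,0,0,1],[-0.26,0.95,0.6,0,0,0,1],[-0.26,0.95,0.6,0,0,0,1],[0,0.7,0.8,0,0,0,1]]' >/dev/null
python3 -m creep '[[0,0,0.7,0,0,0,1],[0,0,0,0,0,0,1],[0,0,0,0,0,0,1]]' >/dev/null
python3 to.py .607 .338 .03
```

```text
need units [-0.3   0.24  4.06] turn [-0.01 -0.05  0.  ] F [-0.2 -0.8  0.7] tcp [0.5985 0.331  0.152 ] t 42.5
```

```bash
python3 -m creep '[[-0.25,0.24,0.4,0,-0.05,0,1],[0,0,0.7,0,0,0,1],[0,0,0.8,0,0,0,1],[0,0,0.5,0,0,0,1],[0,0,0,0,0,0,1]]' >/dev/null
python3 -m creep '[[0,0,0,0,0,0,1],[0,0,0,0,0,0,1]]' >/dev/null
python3 to.py .607 .338 .03
```

```text
need units [ 0.07 -0.03  1.81] turn [ 0.02  0.07 -0.01] F [-0.1 -0.4 -0.5] tcp [0.6086 0.3389 0.0844] t 43.1
```

```bash
python3 -m creep '[[0.05,-0.02,0.6,0.02,0.07,0,1],[0,0,0.6,0,0,0,1],[0,0,0.58,0,0,0,1],[0,0,0,0,0,0,1],[0,0,0,0,0,0,1]]' |sed -n '2p;4p'
python3 -m creep '[[0,0,0,0,0,0,0],[0,0,0,0,0,0,0],[0,0,0,0,0,0,0],[0,0,0,0,0,0,0],[0,0,0,0,0,0,0]]' 40 |tail -3
python3 -m creep '[[0,0,-0.5,0,0,0,0],[0,0,-0.8,0,0,0,0],[0,0,-0.9,0,0,0,0],[0,0,-0.9,0,0,0,0],[0,0,-0.9,0,0,0,0]]' >/dev/null
python3 -m creep '[[0,0,-0.9,0,0,0,0],[0,0,-0.9,0,0,0,0],[0,0,-0.9,0,0,0,0],[0,-0.5,-0.7,0,0,0,0],[0,-0.9,0,0,0,0,0]]' >/dev/null
python3 -m creep '[[0,-0.9,0,0,0,0,0],[0,-0.9,0,0,0,0,0],[0,-0.9,0,0,0,0,0],[0,-0.9,0,0,0,0,0],[0,-0.9,0,0,0,0,0]]'|sed -n '2p;4p'
python3 - <<'E'
from h import *
np.set_printoptions(suppress=True,precision=4)
s=cams.snapshot('wrist');print(held2(s))
s=cams.snapshot('scene');print(heads(s,.17,.25,(.4,.74,-.14,.12)))
E
```

```text
tcp_pos: [0.6051, 0.3378, 0.0275]
wrist_force: [-0.0, 0.2, 1.7]
wrist_force: [0.9, 0.1, 5.6]
opening: 0.0525
grip_force: 42.4
tcp_pos: [0.6059, 0.1601, 0.2514]
wrist_force: [1.6, -0.5, -0.6]
[   0.0015    0.0043    0.0004    0.0023    0.0385 1285.    ]
[[  0.566    0.047    0.1942   0.5645   0.0477 341.5931 152.6973]
 [  0.4704  -0.051    0.1943   0.4721  -0.0516 282.399  154.4255]
 [  0.6769  -0.0682   0.1943   0.6764  -0.0684 343.2974 212.7271]]
```

Carry to (0.61, −0.30): dy −0.46.

```bash
python3 -m creep '[[0,-0.9,0,0,0,0,0],[0,-0.9,0,0,0,0,0],[0,-0.9,0,0,0,0,0],[0,-0.9,0,0,0,0,0],[0,-0.9,0,0,0,0,0]]' >/dev/null
python3 -m creep '[[0,-0.9,0,0,0,0,0],[0,-0.9,0,0,0,0,0],[0,-0.9,0,0,0,0,0],[0,-0.9,0,0,0,0,0],[0,-0.9,0,0,0,0,0]]' >/dev/null
python3 -m creep '[[0,-0.9,0,0,0,0,0],[0,-0.9,0,0,0,0,0],[0,-0.9,0,0,0,0,0],[0,-0.9,0,0,0,0,0],[0,-0.9,0,0,0,0,0]]' >/dev/null
python3 -m creep '[[0,-0.9,0.3,0,0,0,0],[0,-0.8,0.6,0,0,0,0],[0,0,0.8,0,0,0,0],[0,0,0.8,0,0,0,0],[0,0,0,0,0,0,0]]' >/dev/null
python3 -m creep '[[0,0,0,0,0,0,0]]' >/dev/null
python3 to.py .607 -.300 .039
python3 - <<'E'
from h import *
s=cams.snapshot('wrist');print(held2(s))
E
```

```text
need units [-0.08 -0.23  4.52] turn [ 0.01 -0.06  0.  ] F [0.6 0.3 0.7] tcp [ 0.6054 -0.2935  0.1746] t 47.0
[ 8.000e-04  4.000e-04 -2.000e-04  4.000e-04  3.620e-02  1.238e+03]
```

```bash
python3 -m creep '[[-0.05,-0.2,0.6,0,-0.06,0,0],[0,0,0.8,0,0,0,0],[0,0,0.8,0,0,0,0],[0,0,0.8,0,0,0,0],[0,0,0.5,0,0,0,0]]' >/dev/null
python3 -m creep '[[0,0,0,0,0,0,0],[0,0,0,0,0,0,0]]' >/dev/null; python3 to.py .607 -.300 .040
```

```text
need units [0.05 0.03 1.08] turn [-0.01  0.04  0.  ] F [ 0.  -0.3  0. ] tcp [ 0.6085 -0.3007  0.0723] t 47.6
```

```bash
python3 -m creep '[[0.05,0.03,0.4,0,0.04,0,0],[0,0,0.4,0,0,0,0],[0,0,0.18,0,0,0,0],[0,0,0.07,0,0,0,0],[0,0,0,0,0,0,0]]' | sed -n '2p;4p'
python3 -m creep '[[0,0,0,0,0,0,0],[0,0,0,0,0,0,0]]' | sed -n '2p;4p'
python3 -m creep '[[0,0,0,0,0,0,1],[0,0,0,0,0,0,1],[0,0,0,0,0,0,1],[0,0,0,0,0,0,1]]' | sed -n '2p;4p'
python3 -m creep '[[0,0,-0.5,0,0,0,1],[0,0,-0.9,0,0,0,1],[0,0,-0.9,0,0,0,1],[0,0,-0.9,0,0,0,1],[0,0,-0.9,0,0,0,1]]' >/dev/null
python3 -m creep '[[0,0,-0.9,0,0,0,1],[0,0,-0.9,0,0,0,1],[0,0,-0.9,0,0,0,1],[0,0,-0.5,0,0,0,1],[0,0,0,0,0,0,1]]' | sed -n '2p;4p'
python3 - <<'E'
from h import *
np.set_printoptions(suppress=True,precision=4)
s=cams.snapshot('wrist');print(heads(s,.04,.1,(.38,.68,-.4,-.2)))
s=cams.snapshot('side');print(heads(s,.15,.25,(.38,.76,-.16,.14)));cv2.imwrite('pics/s9.png',s['image'][...,::-1])
E
```

```text
tcp_pos: [0.6058, -0.2996, 0.0387]
wrist_force: [-0.5, 0.2, -0.4]
tcp_pos: [0.6068, -0.3002, 0.0404]
wrist_force: [0.3, 0.5, -0.2]
tcp_pos: [0.6066, -0.3001, 0.0402]
wrist_force: [-0.4, -0.2, -0.5]
tcp_pos: [0.6085, -0.3008, 0.2656]
wrist_force: [-0.3, 0.2, 1.5]
[[  0.4405  -0.3001   0.0736   0.4403  -0.3002 325.1001  26.2964]
 [  0.524   -0.3001   0.0737   0.5231  -0.3001 325.1711 106.2266]
 [  0.6085  -0.3006   0.0737   0.6072  -0.3    324.8071 176.0989]]
[[  0.6748  -0.0651   0.1922   0.6719  -0.0608 294.1285 136.5047]
 [  0.4683  -0.047    0.1927   0.4674  -0.0443 379.4922 162.823 ]
 [  0.5622   0.0525   0.1926   0.5612   0.055  320.1957 182.1059]]
```

View pics/s9.png

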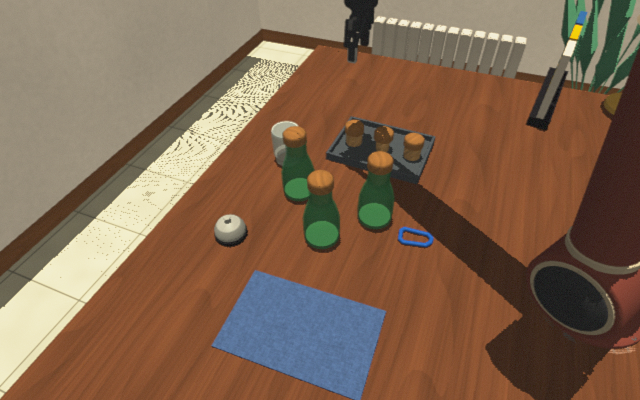

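The side view shows all three carafes stoppered and upright (heads at (294,136), (379,163) and (320,182)). Three stoppers stand in the tray (355–413, 130–147), the mat is empty and the bystanders haven't moved. Handing in.

```bash
python3 -c "
from workcell import finish_job
print(finish_job())"
```

```text
the job is handed in; nothing more can be done
None
```

The job is handed in: all three carafes have a slim stopper fully home (the first three tried went in without force), and the three left-over stoppers, which I did not need to try, stand in the slate-grey tray.

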